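# Take down the demonstration coil and stow it

## Robot

A 6-joint arm with a two-finger parallel gripper is mounted at the origin on the work surface. World frame = base frame: x ahead of the robot, y to its left, z up, the work surface at z = 0. Lengths are in mm, angles in rad, forces in N, time in s.
With the tool pointing down it reaches from about 250 to 775 mm from the base axis. Payload 4 kg.
Tool frame: the origin (TCP) lies midway between the tips of the shut fingers; the grasp point (between the pads) lies 19 mm behind it; z points along the fingers, y is the line along which they close (so a half turn about z gives the same grasp; the last joint's range is limited). The gripper opens to 85 mm and grips with 20 to 120 N. Pads are 22 mm wide; open, the fingers measure 114 mm over their backs; the gripper's body (76 mm by 85 mm) begins 54 mm behind the grasp point. The pads swing forward as they close: fully open they stand 13 mm farther back than shut.
Start: joints at [-0.103, 0.087, 1.371, -0, 1.684, -0.103], TCP at [550.016, -0.006, 231.341] pointing down, gripper open.
Joint ranges: [-3.1, 3.1], [-0.76, 2.03], [0.27, 2.55], [-1.08, 4.22], [0.17, 2.65], [-2.57, 2.57]. Speed limits (rad/s): [2.79, 2.79, 3.14, 3.14, 3.14, 3.14].

## Interface

Orientations are given as a rotation vector (axis times angle).
In Python, from cell import sense, capture, camera_model, sign_off, search_frame, outline_of gives the robot as it stands.
- The arm moves only by the shell command python3 -m creep 'ROWS' [FORCE]. ROWS is JSON, a list of rows, each a list of 7 numbers: the shift along the tool's x, y, z in units of 0.08 m (1.0 is 0.08 m), then the turn, a rotation vector about the tool's x, y, z in units of pi/4 rad (1.0 is pi/4 rad), then the opening, from 0 (shut) to 1 (fully open). In form: [[x, y, z, wx, wy, wz, claw], ...]. A call has 1 to 8 rows; each row is the pose to reach, as a shift and turn from the pose commanded when the call began, along the tool's axes at that moment; what a row does not reach only later rows make up. A row lasts 1/8 s, in which the tool goes at most 62.5 mm and 10.7 degrees, less where a joint would pass 70% of its speed; a pose out of reach is approached as far as the arm can. A call with a number of a shift or a turn outside -1 to 1 is refused whole. A call with a gripper value outside its range is refused whole. The fingers move at their own pace and stop on an object; FORCE is the grip in N (left out, the last holds). Time passes only in rows, so rows that repeat a pose let the fingers close. It gives the time, the measured TCP pose, the force, the opening and the grip force at its end, in the units of the state.
- sense(): the state, without advancing time (a new reading comes with each control period).
- capture(name): name is "scene" or "side" or "wrist"; returns the picture (400x640x3 uint8, red, green, blue); there is no depth.
- camera_model(name): a dict with "mtx" (3x3 intrinsics, pixels), "camera_from_world" (4x4, takes a point from world to camera coordinates). Camera axes: x right, y up, looking along -z (the intrinsics and any distortion apply to the point x, -y, -z); pixel columns grow to the right and rows downward; lengths in mm; the calibration is good to about 2 mm. A picture is of the moment at which its call begins: read the wrist's pose just before it. camera_model takes no time and is no camera call; for the wrist camera it gives the pose at the moment of the call.
- sign_off(): hands the job in; it is judged then, once.
Trained networks look in the newest picture that a camera, given by its name, has taken for a name from the list of things; names that differ only in an ending like _2 or _b are one class to them, and where a whole thing is asked for, a point or a joint stands for the part that bears it (a point fixed in the world has none). Each returns a list of dicts, best first, with "conf" (0 to 1); they miss things now and then, are a little off and sometimes report something else, mostly with a low value. They report only what shows in the picture. A call takes as long as a camera call.
- search_frame(camera, label): "xy" ([column, row] in pixels, amid what is visible of it).
- outline_of(camera, label): "pixels" (400x640 bool, what is visible of it) and "xy" ([column, row] in pixels, amid what is visible of it).
The state is a dict: "time_s": time; "joint_pos": joint angles; "joint_vel": joint speeds; "joint_efforts": joint torques, N m; "eef_pos": TCP position; "tcp_rot": TCP orientation; "ft_force": force on the tool from outside, world axes, zero at the start; "torque": the same for the moment, N m; "finger_gap": finger opening in mm; "grasp_force": force on a finger pad.
Only numpy, scipy, OpenCV 4.12 (cv2) and the standard library are available. Lean on these libraries where they do the work, as an engineer would, in place of code of your own. Each camera call takes 0.05 s, during which the arm holds its last target. There are 200 camera calls.

## Task

Take down the coil experiment for storage: first run the sliding contact of the rheostat fully to the end stop beside its two brass terminals, then pull the transport lock of the coil stand back from the coil to its end stop. Lift the coil straight up off its post and set it down gently, upright with its collar on top, in the empty compartment of the grey tray, without dropping it. Finally slide the transport lock fully home again, and leave everything else on the table where it is.

Things in the scene. Friction and masses are not known exactly. Their poses are not given: they have to be found in the camera images.
- rheostat: Slide rheostat, fixed to the table: dark steel base 90 x 275 x 14 mm, grey end plates 99 mm high, a wire-wound tube along its own y axis and a steel rod above it that carries the sliding contact. Two upright brass terminals, 38 mm high, stand on the base beyond the end plate at its +y end (at x = +-25, y = 134 mm). Origin: underside of the base, midway between the end plates (y = +-113 mm); z up
- rheostat_slide (a joint): Position of the rheostat's sliding contact, m: 0 at the end stop without terminals, 0.14 at the end stop beside the two brass terminals; it grows along the rheostat's +y; stays where it is left, moves with 2 to 3 N
- rheostat_grip (a point): Centre of the top face of the sliding contact's grip: black plastic block 30 mm (rheostat x) x 26 mm (rheostat y, the sliding direction) x 36 mm high, its top 134 mm above the table, on a brass carriage 44 x 30 x 22 mm whose top is 98 mm above the table; axes as the rheostat
- stand: Coil stand, fixed to the table: wooden base 120 (x) x 230 (y) x 18 mm (z). A steel post of 25 mm diameter stands at x = 0, y = -50 mm, its top 103 mm above the table. The transport lock slides on aluminium rails on the +y half. Origin: centre of the underside; z up
- lock (a joint): Position of the transport lock, m: 0 fully home (its arm reaches 15 mm over the coil's upper flange, 3 mm above it, and holds the coil down), 0.05 fully open at its end stop, the arm 35 mm clear of the flange; it grows along the stand's +y, away from the post; stays where it is left, moves with 2 to 3 N
- lock_grip (a point): Centre of the top face of the transport lock's grip: black plastic block 36 mm (stand x) x 28 mm (stand y, the sliding direction) x 36 mm high, its top 135.5 mm above the table, on an aluminium upright 30 mm wide with an arm towards the post, arm top 99.5 mm above the table; axes as the stand. At joint value 0 it lies 80 mm from the post's axis
- coil: The coil, about 0.35 kg, at first on the stand's post: two round black flanges of 84 mm diameter, 8 mm thick, copper winding of 72 mm diameter between them, upper flange's top at z = 70 mm; above it a round black collar of 44 mm outer diameter from z = 70 to 100 mm, to grip it by; 31 mm bore right through. Origin: centre of the underside, z its axis, up towards the collar
- tray: Grey open tray fixed to the table, 140 (x) x 280 (y) x 45 mm high, walls and floor 6 mm thick, one divider at y = 0 that makes two compartments 128 x 131 mm. Origin: centre of the underside; z up
- tray_empty (a point): Centre of the inner floor of the tray's empty compartment (the +y one), 6 mm above the table; axes as the tray
- small_coil: Smaller coil, 66 mm diameter, 52 mm high, no collar, that stands in the other compartment of the tray and stays there. Origin: centre of the underside
- yoke: Iron bar 28 x 120 x 28 mm, loose bystander. Origin: centre of the underside, length along y
- weight: Brass weight 52 mm in diameter, 68 mm high, loose bystander. Origin: centre of the underside
- meter: Black multimeter 150 x 80 x 48 mm lying flat, loose bystander. Origin: centre of the underside
- beaker: Glass beaker 72 mm in diameter, 95 mm high, loose bystander. Origin: centre of the underside
- screwdriver: Screwdriver lying at the back, loose bystander. Origin: on its underside

How it is judged:
By the outcome, as a careful person would: the job done as asked, in the order asked, and still so for the second after the job is handed in, with the robot touching nothing.
It also fails if it takes over 72 s, if anything falls off the work surface, if the arm or the gripper's body presses on something with over 40 N, if the wrist force passes 120 N, or if a joint passes its speed limit or range.

## Working session

There is one attempt and no reset: what is moved stays moved. The work goes in short steps, Python scripts to look and compute and a shell command to move; the robot and the scene stay as the last step left them, time stands still between calls to the robot, and variables do not carry over. Pictures are saved under pics/ and viewed, at most 10 in all, crops included, and the job is handed in when it is done.

```bash
mkdir -p pics; ls; python3 - <<'E'
from cell import *
import cv2,numpy as np
s=sense();print(s)
for n in("scene","side"):
    im=capture(n);cv2.imwrite(f"pics/{n}0.png",im[:,:,::-1]);m=camera_model(n);print(n,m)
    for l in("rheostat","rheostat_grip","lock_grip","stand","coil","tray","small_coil","yoke","weight","meter","beaker"):
        r=search_frame(n,l);print(l,[(np.round(d["xy"]).tolist(),round(d["conf"],2)) for d in r[:2]])
E
```

```text
pics
{'time_s': 0.0, 'joint_pos': array([-1.03124296e-01,  8.79457893e-02,  1.37228769e+00,  1.62681351e-05,
        1.68357713e+00, -1.03101008e-01]), 'joint_vel': array([-6.72314882e-04,  9.49411451e-04, -1.74307387e-03,  6.47988479e-05,
       -4.01278215e-04, -1.11572697e-03]), 'joint_efforts': array([ 4.64244640e-04, -3.51862407e+01, -3.13276148e+01,  2.58579206e-05,
        1.07225846e-02,  9.27783418e-06]), 'eef_pos': array([5.49498988e+02, 3.91465595e-02, 2.30127185e+02]), 'tcp_rot': array([-2.22024033e+00, -2.22019265e+00,  2.17596792e-03]), 'ft_force': array([0.15837311, 0.20379594, 0.11456364]), 'torque': array([-0.00357297,  0.00479402,  0.04828961]), 'grasp_force': 0.0, 'finger_gap': 85.21164040960704}
scene {'mtx': array([[387.94177078,   0.        , 315.57225345],
       [  0.        , 387.94177078, 203.16597025],
       [  0.        ,   0.        ,   1.        ]]), 'camera_from_world': array([[ 4.89781854e-01,  8.71844920e-01, -4.13743127e-04,
        -2.94732021e+02],
       [-6.00862311e-01,  3.37894017e-01,  7.24425370e-01,
         2.57476555e+02],
       [ 6.3172
[... 803 characters left out ...]
1906941e-01, -6.40024062e-01,  7.22339224e-01,
        -2.34720086e+02],
       [-2.82328221e-01,  6.64911767e-01,  6.91507859e-01,
        -9.21849497e+02],
       [ 0.00000000e+00,  0.00000000e+00,  0.00000000e+00,
         1.00000000e+00]])}
rheostat [([307.0, 231.0], 0.71)]
rheostat_grip [([318.0, 218.0], 0.63)]
lock_grip [([353.0, 165.0], 0.57)]
stand [([347.0, 178.0], 0.55), ([256.0, 184.0], 0.41)]
coil [([362.0, 155.0], 0.88), ([317.0, 216.0], 0.36)]
tray [([278.0, 349.0], 0.75)]
small_coil [([289.0, 302.0], 0.69)]
yoke [([357.0, 346.0], 0.73), ([256.0, 181.0], 0.62)]
weight [([421.0, 189.0], 0.86)]
meter [([222.0, 239.0], 0.76), ([280.0, 349.0], 0.23)]
beaker [([289.0, 166.0], 0.69)]
```

```bash
python3 - <<'E'
import cv2
a=cv2.imread("pics/scene0.png")[110:340,120:500];cv2.imwrite("pics/s1.png",cv2.resize(a,(760,460),interpolation=cv2.INTER_CUBIC))
a=cv2.imread("pics/side0.png")[100:400,160:500];cv2.imwrite("pics/s2.png",cv2.resize(a,(680,600),interpolation=cv2.INTER_CUBIC))
E
```

```text
(no output)
```

View pics/s1.png

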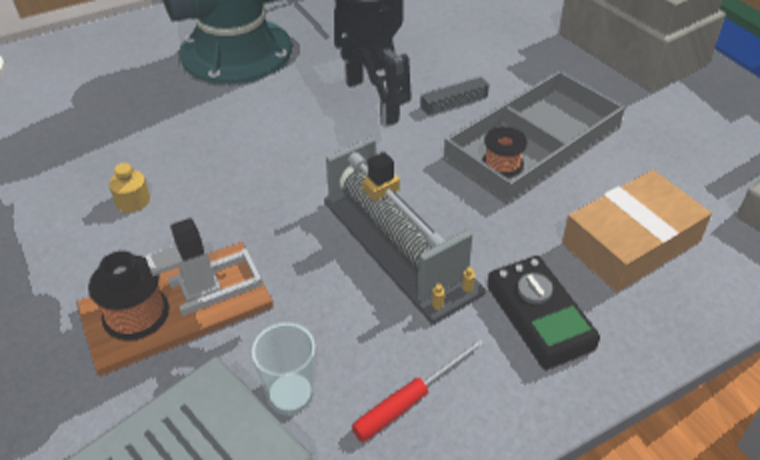

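View pics/s2.png

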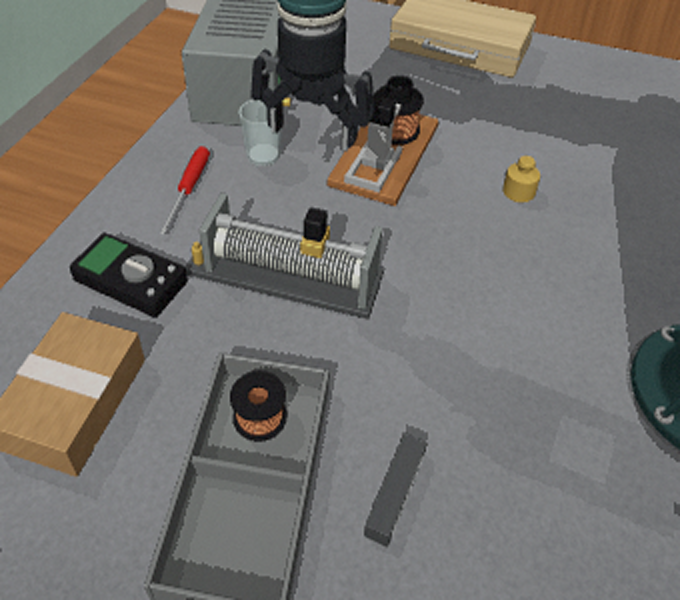

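The scene view (crop ×2) shows the rheostat mid-image, its slide near the far end from the terminals at (438,290) and (469,271). The stand is at left with the lock home, and the tray is top right with its far compartment empty. The side view agrees. Next I fit planar poses from the corners in both views.

```bash
cat > h.py <<'E'
import numpy as np
from cell import *
from scipy.optimize import least_squares
def proj(n,P,m=None):
    m=m or camera_model(n);P=np.atleast_2d(P);c=P@m["camera_from_world"][:3,:3].T+m["camera_from_world"][:3,3]
    q=(c*[1,-1,-1])@m["mtx"].T;return q[:,:2]/q[:,2:]
def ray(n,uv,z,m=None):
    m=m or camera_model(n);R=m["camera_from_world"][:3,:3];t=m["camera_from_world"][:3,3]
    d=np.linalg.inv(m["mtx"])@[*uv,1];d=R.T@(d*[1,-1,-1]);o=-R.T@t;return o+d*(z-o[2])/d[2]
def world(p,L):
    c,s=np.cos(p[2]),np.sin(p[2]);L=np.atleast_2d(L).astype(float)
    return np.c_[p[0]+c*L[:,0]-s*L[:,1],p[1]+s*L[:,0]+c*L[:,1],L[:,2]]
def fit(obs,p0,ms=None):
    ms=ms or {n:camera_model(n) for n in {o[0] for o in obs}}
    f=lambda p:np.concatenate([proj(n,world(p,L),ms[n])[0]-uv for n,uv,L in obs])
    r=least_squares(f,p0,x_scale=[100,100,1],loss="soft_l1");return r.x,np.round(f(r.x).reshape(-1,2),1)
def C(x,y):return("scene",np.array([x/2+120,y/2+110]))
def S(x,y):return("side",np.array([x/2+160,y/2+100]))
E
python3 - <<'E'
from h import *
h=np.pi/2
rh=[(*C(434,320),(45,137.5,0)),(*C(484,293),(-45,137.5,0)),(*C(438,288),(25,134,38)),(*C(469,269),(-25,134,38)),(*C(326,203),(45,-137.5,0)),(*S(370,315),(-45,-137.5,0)),(*S(197,243),(-25,134,38))]
st=[(*C(100,372),(60,-115,0)),(*C(272,298),(60,115,0)),(*C(78,300),(-60,-115,18)),(*C(243,243),(-60,115,18)),(*S(395,203),(-60,115,0)),(*S(328,185),(60,115,0)),(*S(438,118),(-60,-115,18))]
tr=[(*C(445,143),(-70,-140,45)),(*C(512,183),(70,-140,45)),(*C(624,111),(70,140,45)),(*C(561,74),(-70,140,45)),(*S(222,353),(70,-140,45)),(*S(330,365),(-70,-140,45)),(*S(148,588),(70,140,45))]
for n,o,p in(("rh",rh,(550,0,-h)),("st",st,(600,-300,0)),("tr",tr,(450,300,0))):
    x,r=fit(o,p);print(n,x.round(3),r.tolist())
    if n=="tr":print("empty",world(x,[0,68.5,6]),ray("side",(289,302),30))
    if n=="st":print("post",world(x,[0,-50,100]),"grip0",world(x,[0,30,135.5]),"collar scene",ray("scene",C(122,264)[1],100),"collar side",ray("side",S(402,84)[1],100))
print("rgrip scene",ray("scene",C(381,160)[1],134),"side",ray("side",S(317,213)[1],134))
print("lgrip scene",ray("scene",C(184,227)[1],135.5),"side",ray("side",S(383,101)[1],135.5))
for l in("weight","beaker","yoke"):
    for n in("scene","side"):
        r=search_frame(n,l)
        if r:print(l,n,ray(n,r[0]["xy"],30).round())
E
```

```text
rh [577.308  22.679  -1.477] [[-2.7, 0.9], [-1.0, -1.0], [1.2, 3.5], [0.9, 4.4], [-2.8, -1.3], [1.3, 2.8], [-2.2, 3.1]]
st [ 5.31704e+02 -2.88337e+02 -2.60000e-02] [[-0.2, 1.7], [1.1, 3.8], [-1.3, -1.0], [-0.8, -2.6], [0.2, 2.3], [-1.1, 1.1], [0.2, 0.1]]
post [[ 530.41267003 -338.32010202  100.        ]] grip0 [[ 532.47804215 -258.34676748  135.5       ]] collar scene [ 520.2354932  -334.45094993  100.        ] collar side [ 531.25724794 -361.72407064  100.        ]
tr [4.91149e+02 3.28499e+02 2.26000e-01] [[-0.9, -2.8], [-0.7, -0.1], [-0.2, -3.4], [-2.2, -3.1], [-2.2, -0.6], [-0.7, 1.2], [-1.1, -0.5]]
empty [[475.77696466 395.2524119    6.        ]] [517.27108824 247.36018354  30.        ]
rgrip scene [541.39639414  18.31760188 134.        ] side [534.93257098  15.20779929 134.        ]
lgrip scene [ 532.78148076 -252.81914465  135.5       ] side [ 532.40442651 -254.84043753  135.5       ]
weight scene [ 298. -290.   30.]
weight side [ 302. -284.   30.]
beaker scene [ 705. -201.   30.]
beaker side [ 740. -229.   30.]
yoke side [334. 290.  30.]
```

```bash
python3 - <<'E'
from h import *
import cv2
m=camera_model("wrist");im=capture("wrist");cv2.imwrite("pics/w0.png",im[:,:,::-1]);print(m)
for l in("rheostat_grip","rheostat"):
    for d in outline_of("wrist",l)[:2]:
        ys,xs=np.nonzero(d["pixels"]);print(l,d["conf"],d["xy"],xs.min(),xs.max(),ys.min(),ys.max(),ray("wrist",d["xy"],134,m))
E
```

```text
{'mtx': array([[346.95500081,   0.        , 324.08071647],
       [  0.        , 346.95500081, 198.86396373],
       [  0.        ,   0.        ,   1.        ]]), 'camera_from_world': array([[ 9.99999664e-01, -6.78202848e-04, -4.61109284e-04,
        -5.49007845e+02],
       [ 4.95656912e-04,  9.47745185e-01, -3.19027927e-01,
         4.03407995e+01],
       [ 6.53379752e-04,  3.19027591e-01,  9.47745203e-01,
        -3.81183471e+02],
       [ 0.00000000e+00,  0.00000000e+00,  0.00000000e+00,
         1.00000000e+00]])}
rheostat_grip 0.87 [307.4, 162.8] 287 328 133 194 [537.33188695  29.08253489 134.        ]
rheostat 0.71 [351.7, 138.6] 198 501 85 216 [568.13596815  46.06785601 134.        ]
```

View pics/w0.png

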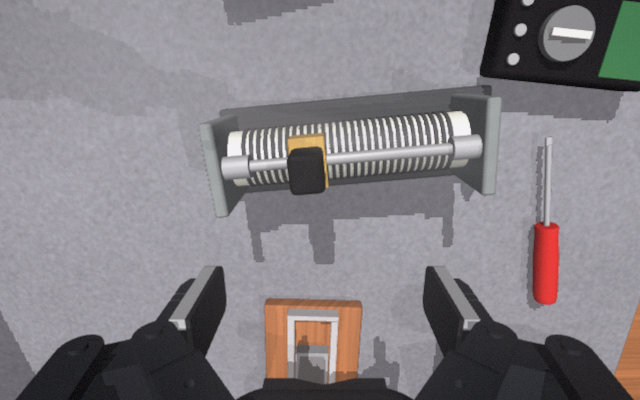

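The wrist view shows the grip's top face centred near (308,172), with the rod running (235,167)–(467,147) and the plates at both ends.

```bash
python3 - <<'E'
from h import *
print(ray("wrist",(308,172),134))
a,b=ray("wrist",(235,167),98),ray("wrist",(467,147),98);print(a,b,np.degrees(np.arctan2(*(b-a)[[1,0]])))
# lock grip in side/scene outline and wrist cam intrinsics re tool
s=sense();from scipy.spatial.transform import Rotation as Ro
print(Ro.from_rotvec(s["tcp_rot"]).as_matrix().round(3),s["eef_pos"])
for n in("scene","side"):
  capture(n)
  for l in("lock_grip","rheostat_grip"):
    for d in outline_of(n,l)[:1]:
      ys,xs=np.nonzero(d["pixels"]);print(n,l,d["conf"],xs.min(),xs.max(),ys.min(),ys.max())
E
```

```text
[537.65190716  22.41361533 134.        ]
[476.55963878  17.53909579  98.        ] [663.21861206  33.78111957  98.        ] 4.973033594577191
[[-0.  1.  0.]
 [ 1.  0.  0.]
 [ 0.  0. -1.]] [5.50026142e+02 1.27768407e-02 2.31339071e+02]
scene lock_grip 0.33 364 419 238 294
scene rheostat_grip 0.78 302 319 187 209
side lock_grip 0.96 341 359 148 185
side rheostat_grip 0.78 310 324 204 228
```

```bash
python3 -m creep '[[0.14,-0.08,0.2,0,0,-0.05,1],[0.28,-0.155,0.5,0,0,-0.11,1],[0.28,-0.155,0.8,0,0,-0.11,1],[0.28,-0.155,0.8,0,0,-0.11,1]]' 30; python3 -m creep '[[0,0,0.3,0,0,0,1],[0,0,0.6,0,0,0,1],[0,0,0.76,0,0,0,1],[0,0,0.76,0,0,0,0.6],[0,0,0.76,0,0,0,0],[0,0,0.76,0,0,0,0],[0,0,0.76,0,0,0,0]]'
python3 - <<'E'
from h import *
import cv2
cv2.imwrite("pics/side1.png",cv2.resize(capture("side")[150:300,240:400,::-1],(640,600)))
E
```

```text
time_s: 2.45
eef_pos: [536.1, 22.6, 165.0]
tcp_rot: [-2.121, -2.313, 0.005]
ft_force: [0.1, -0.3, 0.5]
finger_gap: 85.8
grasp_force: 0.0
time_s: 3.32
eef_pos: [538.1, 22.3, 107.9]
tcp_rot: [2.122, 2.314, 0.002]
ft_force: [-0.8, 0.2, 2.2]
finger_gap: 25.8
grasp_force: 32.9
```

View pics/side1.png

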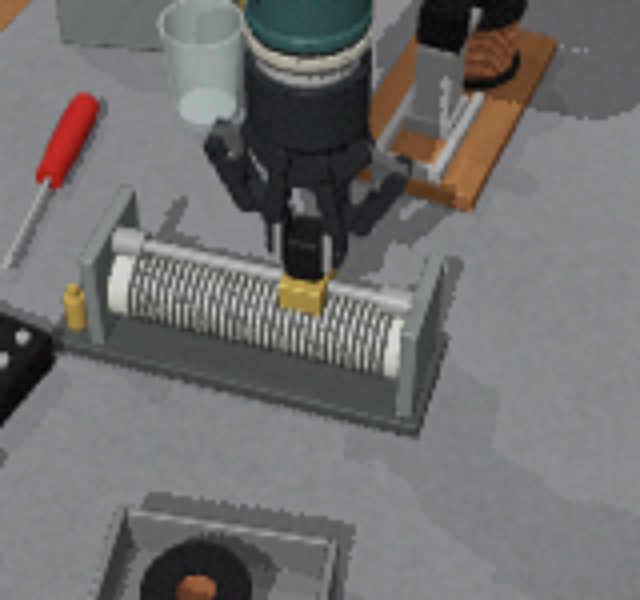

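The fingers hold the grip at a 25.8 mm gap, as its size requires. I slide it along tool +y.

```bash
python3 -m creep '[[0,0.12,0,0,0,0,0],[0,0.25,0,0,0,0,0],[0,0.4,0,0,0,0,0],[0,0.55,0,0,0,0,0],[0,0.7,0,0,0,0,0],[0,0.85,0,0,0,0,0],[0,0.95,0,0,0,0,0],[0,1,0,0,0,0,0]]'; python3 -m creep '[[0,0.08,0,0,0,0,0],[0,0.15,0,0,0,0,0],[0,0.2,0,0,0,0,0],[0,0.2,0,0,0,0,0]]'
```

```text
time_s: 4.38
eef_pos: [618.5, 29.5, 107.9]
tcp_rot: [2.122, 2.315, 0.002]
ft_force: [-3.0, 1.4, 6.2]
finger_gap: 25.3
grasp_force: 33.3
time_s: 4.88
eef_pos: [634.7, 30.9, 107.9]
tcp_rot: [2.122, 2.314, 0.003]
ft_force: [-0.3, 0.5, 5.6]
finger_gap: 25.4
grasp_force: 33.2
```

```bash
python3 -m creep '[[0,0.05,0,0,0,0,0],[0,0.1,0,0,0,0,0],[0,0.1,0,0,0,0,0]]';python3 -m creep '[[0,0.03,0,0,0,0,0],[0,0.06,0,0,0,0,0],[0,0.06,0,0,0,0,0]]';python3 -m creep '[[0,0.03,0,0,0,0,0],[0,0.06,0,0,0,0,0],[0,0.06,0,0,0,0,0]]'
```

```text
time_s: 5.25
eef_pos: [641.1, 31.5, 107.9]
tcp_rot: [-2.123, -2.315, 0.001]
ft_force: [-5.2, 0.4, 7.2]
finger_gap: 25.5
grasp_force: 33.5
time_s: 5.62
eef_pos: [641.2, 31.6, 107.7]
tcp_rot: [-2.118, -2.309, 0.014]
ft_force: [-20.1, -1.0, 13.4]
finger_gap: 25.8
grasp_force: 35.5
time_s: 6.0
eef_pos: [641.2, 31.6, 107.5]
tcp_rot: [-2.112, -2.303, 0.027]
ft_force: [-32.2, -2.6, 19.5]
finger_gap: 25.1
grasp_force: 43.0
```

```bash
python3 -m creep '[[0,-0.05,0,0,0,0,0],[0,-0.1,0,0,0,0,0],[0,-0.1,0,0,0,0,0.5],[0,-0.1,0,0,0,0,1],[0,-0.1,0,0,0,0,1],[0,-0.1,-0.4,0,0,0,1],[0,-0.1,-0.8,0,0,0,1],[0,-0.1,-1,0,0,0,1]]'; python3 - <<'E'
from h import *
s=sense();print(s["eef_pos"],s["ft_force"],s["finger_gap"])
E
```

```text
time_s: 7.0
eef_pos: [643.9, 31.5, 188.7]
tcp_rot: [2.122, 2.313, 0.004]
ft_force: [0.1, -0.6, 0.1]
finger_gap: 85.7
grasp_force: 0.0
[643.90491321  31.47982221 188.70392972] [ 0.07685282 -0.62500687  0.06745842] 85.72896159214517
```

```bash
python3 -m creep '[[-0.15,-0.08,-0.15,0,0,0,1],[-0.4,-0.21,-0.15,0,0,0,1],[-0.7,-0.36,-0.15,0,0,0,1],[-1,-0.52,-0.15,0,0,0,1]]'; python3 -m creep '[[-0.33,-0.17,-0.05,0,0,0,1],[-0.66,-0.34,-0.1,0,0,0,1],[-1,-0.52,-0.15,0,0,0,1]]'; python3 -m creep '[[-0.33,-0.17,-0.05,0,0,0.05,1],[-0.66,-0.34,-0.1,0,0,0.1,1],[-0.95,-0.48,-0.15,0,0,0.145,1],[-1,-0.52,-0.15,0,0,0.145,1],[-1,-0.52,-0.15,0,0,0.145,1]]'
python3 - <<'E'
from h import *
import cv2
m=camera_model("wrist");s=sense();print(s["eef_pos"],s["tcp_rot"])
im=capture("wrist");cv2.imwrite("pics/w1.png",im[:,:,::-1])
np.save("m1.npy",m,allow_pickle=True)
for l in("lock_grip","coil","stand"):
    for d in outline_of("wrist",l)[:1]:
        ys,xs=np.nonzero(d["pixels"]);print(l,d["conf"],d["xy"],xs.min(),xs.max(),ys.min(),ys.max())
E
```

```text
time_s: 7.5
eef_pos: [606.5, -53.9, 196.6]
tcp_rot: [-2.123, -2.312, 0.003]
ft_force: [0.6, 0.4, 0.0]
finger_gap: 86.0
grasp_force: 0.0
time_s: 7.88
eef_pos: [571.7, -137.2, 208.8]
tcp_rot: [-2.123, -2.312, 0.003]
ft_force: [1.4, -0.4, -0.4]
finger_gap: 85.0
grasp_force: 0.0
time_s: 8.5
eef_pos: [538.3, -218.5, 221.5]
tcp_rot: [-2.251, -2.189, 0.0]
ft_force: [0.9, 0.6, -0.2]
finger_gap: 85.2
grasp_force: 0.0
[ 538.34961279 -218.49071256  221.4656619 ] [-2.25110835e+00 -2.18860534e+00  1.50025490e-04]
lock_grip 0.96 [320.0, 230.6] 295 345 178 287
coil 0.84 [319.7, 308.0] 277 365 248 351
stand 0.75 [321.2, 197.2] 262 382 122 327
```

View pics/w1.png

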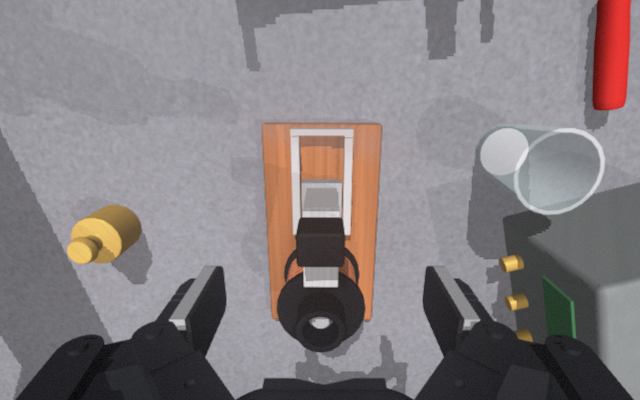

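The wrist view shows the lock grip as a black block at (297–345, 219–266) and the collar ring centred near (320,328). The stand's far corners are at (262,124) and (382,124).

```bash
python3 - <<'E'
from h import *
m=np.load("m1.npy",allow_pickle=True).item()
w=lambda u,v:("wrist",np.array([u,v]))
o=[(*w(262,124),(-60,115,18)),(*w(382,124),(60,115,18)),(*w(270,320),(-60,-115,18)),(*w(320,326),(0,-50,100)),(*w(297,266),(-18,16,135.5)),(*w(345,266),(18,16,135.5))]
x,r=fit(o,(532,-288,0),{"wrist":m});print(x.round(3),r.tolist())
print("post",world(x,[0,-50,100]),"grip",world(x,[0,30,135.5]))
for a in[(320,124,18),(320,326,100),(321,266,135.5),(320,319,100)]:print(a,ray("wrist",a[:2],a[2],m).round(1))
import cv2
im=cv2.imread("pics/w1.png");g=cv2.cvtColor(im,6);print(g[205:272:2,321].tolist())
c=im[280:360,270:370];cv2.imwrite("pics/c.png",cv2.resize(c,(700,560),interpolation=2))
E
```

```text
[ 5.32364e+02 -2.88444e+02 -3.80000e-02] [[-0.7, -1.3], [1.7, -0.1], [0.6, -0.7], [0.5, -7.7], [-0.5, 8.8], [-0.5, 9.2]]
post [[ 530.46652199 -338.40793936  100.        ]] grip [[ 533.5024072  -258.46556386  135.5       ]]
(320, 124, 18) [ 534.3 -174.1   18. ]
(320, 326, 100) [ 529.7 -346.8  100. ]
(321, 266, 135.5) [ 533.6 -264.8  135.5]
(320, 319, 100) [ 530.  -339.1  100. ]
[147, 157, 154, 185, 206, 207, 134, 49, 48, 48, 48, 44, 48, 47, 54, 55, 56, 57, 53, 57, 55, 49, 53, 53, 51, 47, 48, 45, 51, 50, 43, 132, 155, 157]
```

View pics/c.png

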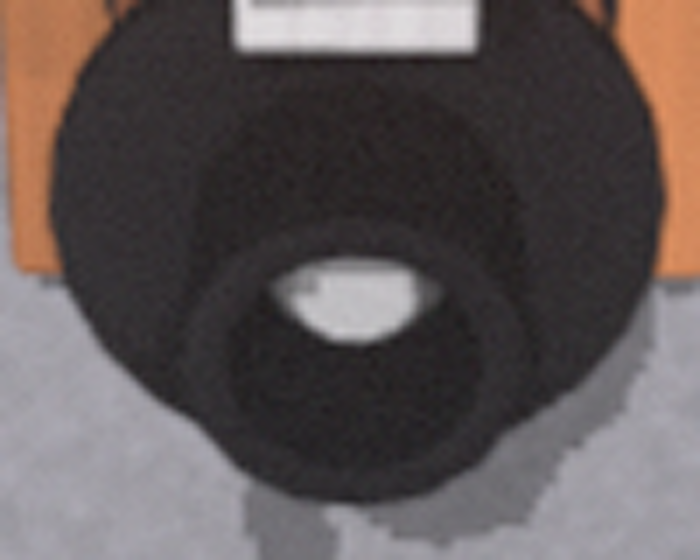

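```bash
python3 - <<'E'
from h import *
m=np.load("m1.npy",allow_pickle=True).item()
for a in[(321.6,331.4,118),(320.7,287,99.5),(321,266,135.5),(321,219,99.5),(321.1,298.6+10,88),(321,124,18)]:print(a,ray("wrist",a[:2],a[2],m).round(1))
E
```

```text
(321.6, 331.4, 118) [ 531.6 -338.   118. ]
(320.7, 287, 99.5) [ 531.7 -306.    99.5]
(321, 266, 135.5) [ 533.6 -264.8  135.5]
(321, 219, 99.5) [ 534.  -241.7   99.5]
(321.1, 308.6, 88) [ 530.9 -336.8   88. ]
(321, 124, 18) [ 535.3 -174.2   18. ]
```

```bash
python3 -m creep '[[-0.2,-0.03,0.2,0,0,0,1],[-0.433,-0.05,0.5,0,0,0,1],[-0.433,-0.05,0.7,0,0,0,1],[-0.433,-0.05,0.7,0,0,0,1]]'; python3 -m creep '[[0,0,0.3,0,0,0,1],[0,0,0.55,0,0,0,1],[0,0,0.67,0,0,0,1],[0,0,0.67,0,0,0,0.6],[0,0,0.67,0,0,0,0],[0,0,0.67,0,0,0,0],[0,0,0.67,0,0,0,0]]'
```

```text
time_s: 9.2
eef_pos: [533.1, -252.1, 163.7]
tcp_rot: [-2.248, -2.187, 0.001]
ft_force: [0.5, 0.1, -0.7]
finger_gap: 85.5
grasp_force: 0.0
time_s: 10.07
eef_pos: [534.2, -253.2, 114.5]
tcp_rot: [2.251, 2.19, -0.0]
ft_force: [-3.1, 0.7, 4.7]
finger_gap: 35.4
grasp_force: 32.2
```

```bash
python3 -m creep '[[0.1,0,0,0,0,0,0],[0.2,0,0,0,0,0,0],[0.3,0,0,0,0,0,0],[0.4,0,0,0,0,0,0],[0.5,0,0,0,0,0,0],[0.5,0,0,0,0,0,0]]';python3 -m creep '[[0.04,0,0,0,0,0,0],[0.08,0,0,0,0,0,0],[0.08,0,0,0,0,0,0]]';python3 -m creep '[[0.03,0,0,0,0,0,0],[0.06,0,0,0,0,0,0],[0.06,0,0,0,0,0,0]]'
```

```text
time_s: 10.82
eef_pos: [535.5, -212.6, 114.4]
tcp_rot: [2.251, 2.19, 0.0]
ft_force: [-3.9, 0.5, 5.6]
finger_gap: 35.8
grasp_force: 32.4
time_s: 11.2
eef_pos: [535.6, -209.5, 114.4]
tcp_rot: [2.249, 2.185, -0.006]
ft_force: [-2.9, -6.3, 5.2]
finger_gap: 35.5
grasp_force: 32.0
time_s: 11.58
eef_pos: [535.5, -209.2, 114.5]
tcp_rot: [2.247, 2.178, -0.015]
ft_force: [-2.7, -17.8, 1.2]
finger_gap: 35.6
grasp_force: 31.7
```

```bash
python3 -m creep '[[-0.05,0,0,0,0,0,0],[-0.1,0,0,0,0,0,0],[-0.1,0,0,0,0,0,0.5],[-0.1,0,0,0,0,0,1],[-0.1,0,0,0,0,0,1],[-0.1,0,-0.3,0,0,0,1],[-0.1,0,-0.6,0,0,0,1],[-0.1,0,-0.6,0,0,0,1]]'; python3 -m creep '[[-0.2,0,0,0,0,0,1],[-0.5,0,0,0,0,0,1],[-0.9,0,0,0,0,0,1],[-1,0,0,0,0,0,1],[-1,0,0,0,0,0,1]]'
python3 - <<'E'
from h import *
import cv2
m=camera_model("wrist");s=sense();print(s["eef_pos"],s["tcp_rot"])
im=capture("wrist");cv2.imwrite("pics/w2.png",im[:,:,::-1])
np.save("m2.npy",m,allow_pickle=True)
E
```

```text
time_s: 12.58
eef_pos: [536.9, -210.1, 163.3]
tcp_rot: [2.248, 2.188, 0.003]
ft_force: [0.2, -0.1, 0.3]
finger_gap: 85.5
grasp_force: 0.0
time_s: 13.2
eef_pos: [532.7, -290.6, 159.9]
tcp_rot: [-2.253, -2.187, -0.0]
ft_force: [0.5, 0.5, -0.3]
finger_gap: 85.3
grasp_force: 0.0
[ 532.66639954 -290.60877443  159.88153523] [-2.25252252e+00 -2.18726040e+00 -3.53997710e-05]
```

View pics/w2.png

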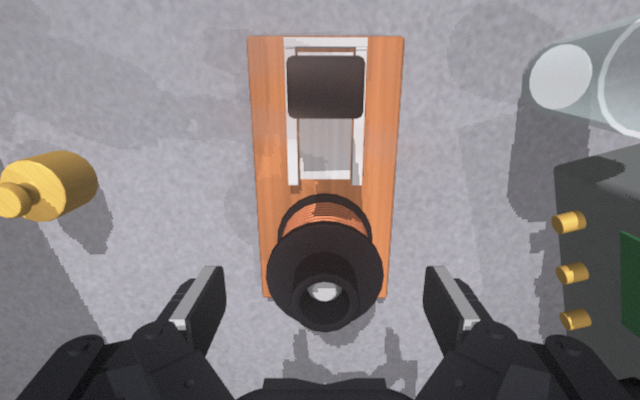

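Lock is open (block at the rail's far end) and the coil is clear; the collar ring is centred near (324,301).

```bash
python3 - <<'E'
from h import *
m=np.load("m2.npy",allow_pickle=True).item()
import cv2
for a in[(324,301,118),(325,87,135.5)]:print(a,ray("wrist",a[:2],a[2],m).round(1))
print(sense()["eef_pos"])
E
```

```text
(324, 301, 118) [ 530.2 -336.6  118. ]
(325, 87, 135.5) [ 534.5 -209.8  135.5]
[ 532.88604324 -289.83147303  160.18700793]
```

```bash
python3 -m creep '[[-0.3,0,0,0,0,0,1],[-0.6,0,0,0,0,0,1],[-0.6,0,0.3,0,0,0,1],[-0.6,0,0.6,0,0,0,1],[-0.6,0,0.8,0,0,0,1],[-0.6,0,0.8,0,0,0,1]]' 60; python3 -m creep '[[0,0,0,0,0,0,0.5],[0,0,0,0,0,0,0],[0,0,0,0,0,0,0],[0,0,0,0,0,0,0],[0,0,0,0,0,0,0]]'
```

```text
time_s: 14.0
eef_pos: [531.0, -337.6, 95.1]
tcp_rot: [-2.25, -2.188, 0.001]
ft_force: [0.2, 0.9, -0.1]
finger_gap: 85.5
grasp_force: 0.0
time_s: 14.62
eef_pos: [532.3, -338.2, 98.7]
tcp_rot: [2.25, 2.189, 0.0]
ft_force: [-2.6, 0.1, 5.5]
finger_gap: 41.4
grasp_force: 61.9
```

```bash
python3 -m creep '[[0,0,-0.05,0,0,0,0],[0,0,-0.12,0,0,0,0],[0,0,-0.2,0,0,0,0],[0,0,-0.2,0,0,0,0]]'; python3 - <<'E'
from h import *
import cv2
a=capture("side")[100:220,250:450,::-1]
b=capture("wrist")[:,:,::-1]
cv2.imwrite("pics/l.png",np.vstack([cv2.resize(a,(480,288)),cv2.resize(b,(480,300))]))
E
```

```text
time_s: 15.12
eef_pos: [532.3, -337.9, 113.5]
tcp_rot: [2.251, 2.19, 0.0]
ft_force: [-0.7, 0.0, -3.8]
finger_gap: 41.4
grasp_force: 61.1
```

View pics/l.png

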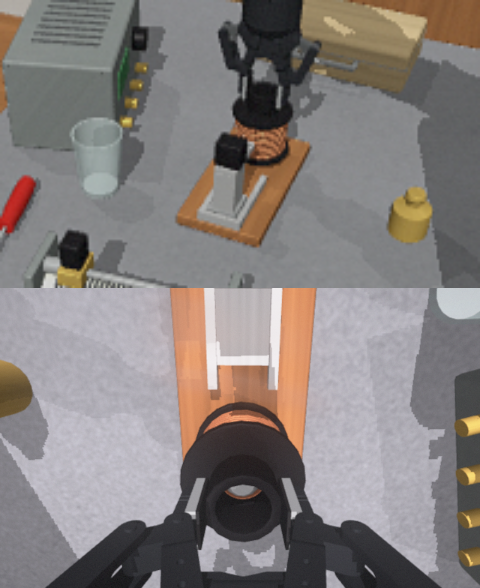

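Weight is on the wrist (−3.8 N) and the coil is rising upright on the post. I continue straight up.

```bash
python3 -m creep '[[0,0,-0.15,0,0,0,0],[0,0,-0.3,0,0,0,0],[0,0,-0.45,0,0,0,0],[0,0,-0.6,0,0,0,0],[0,0,-0.75,0,0,0,0],[0,0,-0.9,0,0,0,0],[0,0,-1,0,0,0,0]]'; python3 -m creep '[[0,0,-0.2,0,0,0,0],[0,0,-0.4,0,0,0,0],[0,0,-0.6,0,0,0,0],[0,0,-0.75,0,0,0,0],[0,0,-0.75,0,0,0,0]]'; python3 -m creep '[[0.1,-0.01,0,0,0,0,0],[0.3,-0.03,0,0,0,0,0],[0.6,-0.06,0,0,0,0,0],[1,-0.1,0,0,0,0,0]]'|tail -6; python3 -m creep '[[0.35,-0.03,0,0,0,0,0],[0.7,-0.06,0,0,0,0,0],[1,-0.1,0,0,0,0,0]]'|tail -6
```

```text
time_s: 16.1
eef_pos: [532.1, -337.8, 194.1]
tcp_rot: [2.251, 2.19, 0.0]
ft_force: [0.7, 0.3, -4.3]
finger_gap: 41.1
grasp_force: 61.4
time_s: 16.73
eef_pos: [532.4, -338.0, 254.9]
tcp_rot: [2.249, 2.188, 0.001]
ft_force: [0.7, -0.1, -2.9]
finger_gap: 41.0
grasp_force: 61.5
time_s: 17.23
eef_pos: [525.8, -255.4, 252.6]
tcp_rot: [-2.251, -2.19, -0.001]
ft_force: [1.0, 1.1, -2.4]
finger_gap: 41.1
grasp_force: 61.4
time_s: 17.6
eef_pos: [519.8, -174.6, 253.0]
tcp_rot: [-2.25, -2.192, -0.001]
ft_force: [1.0, 1.9, -3.8]
finger_gap: 41.5
grasp_force: 61.4
```

```bash
python3 -m creep '[[0.35,-0.03,0,0,0,0,0],[0.7,-0.06,0,0,0,0,0],[1,-0.1,0,0,0,0,0]]' >/dev/null; python3 -m creep '[[0.35,-0.03,0,0,0,0,0],[0.7,-0.06,0,0,0,0,0],[1,-0.1,0,0,0,0,0]]' >/dev/null; python3 -m creep '[[0.35,-0.03,0,0,0,0,0],[0.7,-0.06,0,0,0,0,0],[1,-0.1,0,0,0,0,0]]' >/dev/null; python3 -m creep '[[0.35,-0.03,0,0,0,0,0],[0.7,-0.06,0,0,0,0,0],[1,-0.1,0,0,0,0,0],[1,-0.1,0,0,0,0,0],[1,-0.1,0,0,0,0,0]]'
python3 - <<'E'
from h import *
import cv2
m=camera_model("wrist");s=sense();print(s["eef_pos"],s["tcp_rot"])
im=capture("wrist");cv2.imwrite("pics/w3.png",im[:,:,::-1])
np.save("m3.npy",m,allow_pickle=True)
E
```

```text
time_s: 19.35
eef_pos: [496.6, 143.5, 252.9]
tcp_rot: [2.251, 2.191, -0.001]
ft_force: [0.3, -0.8, -3.0]
finger_gap: 41.4
grasp_force: 61.4
[496.64818852 143.50995383 252.94371074] [ 2.25086981e+00  2.19080456e+00 -5.66043346e-04]
```

View pics/w3.png

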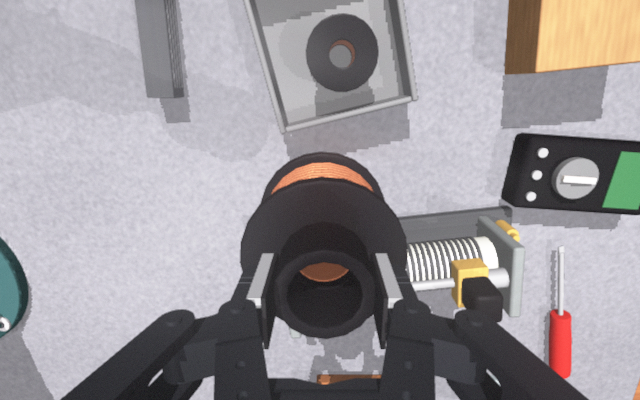

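The coil hangs upright. The tray's near rim corners are at (285,131) and (415,98), and the rheostat contact sits beside the terminals. I refit the tray with these corners added.

```bash
python3 -m creep '[[0.35,-0.03,0,0,0,0,0],[0.7,-0.06,0,0,0,0,0],[1,-0.1,0,0,0,0,0],[1,-0.1,0,0,0,0,0],[1,-0.1,0,0,0,0,0]]'; python3 - <<'E'
from h import *
import cv2
from cell import *
m3=np.load("m3.npy",allow_pickle=True).item()
W=lambda u,v:("wrist",np.array([u,v]))
a,b=ray("wrist",(285,131),45,m3),ray("wrist",(415,99),45,m3);print(a,b,np.hypot(*(b-a)[:2]),np.arctan2((b-a)[1],(b-a)[0]))
tr=[(*W(285,131),(-70,-140,45)),(*W(415,99),(70,-140,45)),(*S(222,353),(70,-140,45)),(*S(330,365),(-70,-140,45)),(*S(148,588),(70,140,45)),(*C(624,111),(70,140,45)),(*C(561,74),(-70,140,45))]
x,r=fit(tr,(490,328,.22),{"wrist":m3,"side":camera_model("side"),"scene":camera_model("scene")});print(x.round(3),r.tolist(),world(x,[0,68.5,6]))
m=camera_model("wrist");s=sense();print(s["eef_pos"])
im=capture("wrist");cv2.imwrite("pics/w4.png",im[:,:,::-1]);np.save("m4.npy",m,allow_pickle=True)
d=outline_of("wrist","tray")[0]
k=d["pixels"].astype(np.uint8)
c=max(cv2.findContours(k,0,2)[0],key=cv2.contourArea);q=cv2.approxPolyDP(cv2.convexHull(c),6,True)[:,0]
for p in q:print(p,ray("wrist",p,45,m).round(1))
print(d["conf"]);print("pred rim px",proj("wrist",world(x,[[-70,-140,45],[70,-140,45],[70,140,45],[-70,140,45]]),m).round())
E
```

```text
time_s: 20.02
eef_pos: [491.5, 222.7, 252.9]
tcp_rot: [2.252, 2.189, -0.001]
ft_force: [-0.4, -0.2, -3.4]
finger_gap: 41.7
grasp_force: 61.4
[457.59897786 181.07994446  45.        ] [585.81926462 208.32131279  45.        ] 131.08216539799622 0.209344779234294
[4.90105e+02 3.30841e+02 2.08000e-01] [[-7.0, 1.9], [1.7, -0.0], [-1.1, -0.0], [0.3, 2.7], [-2.3, -0.0], [0.6, -3.3], [-1.0, -3.2]] [[475.97032018 397.86716972   6.        ]]
[491.48703358 222.71425776 252.86326452]
[390   0] [553.8 373.2  45. ]
[417 176] [587.  209.9  45. ]
[383 184] [551.8 202.2  45. ]
[280 166] [445.  224.7  45. ]
[231   0] [411.8 377.4  45. ]
0.82
pred rim px [[ 288.  207.]
 [ 417.  177.]
 [ 364. -154.]
 [ 197. -104.]]
```

Measured compartment centre ≈ (476, 397), and the rim prediction matches the new mask at (417,176). I move over it and start down.

```bash
python3 -m creep '[[0.3,-0.04,0,0,0,0,0],[0.7,-0.08,0,0,0,0,0],[1,-0.12,0,0,0,0,0]]'>/dev/null; python3 -m creep '[[0.4,-0.05,0,0,0,0,0],[0.8,-0.1,0,0,0,0,0],[1,-0.12,0,0,0,0,0]]' >/dev/null;  python3 -m creep '[[0.17,-0.015,0.1,0,0,0,0],[0.17,-0.015,0.3,0,0,0,0],[0.17,-0.015,0.5,0,0,0,0],[0.17,-0.015,0.7,0,0,0,0],[0.17,-0.015,0.9,0,0,0,0],[0.17,-0.015,0.95,0,0,0,0],[0.17,-0.015,0.95,0,0,0,0]]'; python3 - <<'E'
from h import *
import cv2
s=sense();print(s["eef_pos"])
b=capture("side");capture("scene")
for n in("side","scene"):
  for d in outline_of(n,"coil")[:1]:
    ys,xs=np.nonzero(d["pixels"]);print(n,d["conf"],d["xy"],xs.min(),xs.max(),ys.min(),ys.max(),proj(n,[476,397,130]))
cv2.imwrite("pics/side4.png",b[:,:,::-1])
E
```

```text
time_s: 21.75
eef_pos: [475.7, 397.7, 176.7]
tcp_rot: [2.252, 2.191, -0.0]
ft_force: [0.2, 0.6, -2.3]
finger_gap: 41.5
grasp_force: 61.4
[475.70106623 397.65533102 176.6932271 ]
side 0.79 [271.8, 349.2] 249 296 318 373 [[272.65017169 345.25145204]]
scene 0.88 [404.4, 137.2] 391 421 119 156 [[405.85092912 139.76323113]]
```

```bash
python3 -m creep '[[0,0,0.15,0,0,0,0],[0,0,0.3,0,0,0,0],[0,0,0.45,0,0,0,0],[0,0,0.6,0,0,0,0],[0,0,0.75,0,0,0,0],[0,0,0.9,0,0,0,0],[0,0,1,0,0,0,0],[0,0,1,0,0,0,0]]'; python3 -m creep '[[0,0,0.03,0,0,0,0],[0,0,0.06,0,0,0,0],[0,0,0.06,0,0,0,0]]'
```

```text
time_s: 22.95
eef_pos: [475.3, 397.4, 95.9]
tcp_rot: [-2.252, -2.191, 0.003]
ft_force: [-0.3, -0.2, -4.1]
finger_gap: 41.3
grasp_force: 61.4
time_s: 23.32
eef_pos: [475.7, 397.8, 92.2]
tcp_rot: [2.252, 2.191, 0.0]
ft_force: [0.9, -0.1, -4.0]
finger_gap: 41.1
grasp_force: 61.4
```

```bash
python3 -m creep '[[0,0,0.02,0,0,0,0],[0,0,0.04,0,0,0,0],[0,0,0.04,0,0,0,0]]'; python3 -m creep '[[0,0,0.01,0,0,0,0],[0,0,0.02,0,0,0,0],[0,0,0.02,0,0,0,0]]'; python3 -m creep '[[0,0,0.01,0,0,0,0],[0,0,0.02,0,0,0,0],[0,0,0.02,0,0,0,0]]'
```

```text
time_s: 23.7
eef_pos: [475.6, 397.7, 88.7]
tcp_rot: [-2.252, -2.191, 0.001]
ft_force: [-0.5, -0.9, -3.8]
finger_gap: 41.3
grasp_force: 61.4
time_s: 24.08
eef_pos: [475.7, 397.7, 87.2]
tcp_rot: [2.252, 2.191, -0.0]
ft_force: [-0.1, 0.2, -4.2]
finger_gap: 41.3
grasp_force: 61.4
time_s: 24.45
eef_pos: [475.8, 398.0, 86.8]
tcp_rot: [2.252, 2.191, 0.002]
ft_force: [-2.4, -1.1, 2.8]
finger_gap: 41.1
grasp_force: 62.0
```

Contact (force changed from −4 to +2.8 N at the expected height). I release, rise and look.

```bash
python3 -m creep '[[0,0,0,0,0,0,0.4],[0,0,0,0,0,0,0.55],[0,0,0,0,0,0,0.8],[0,0,0,0,0,0,1],[0,0,0,0,0,0,1]]'; python3 -m creep '[[0,0,-0.1,0,0,0,1],[0,0,-0.3,0,0,0,1],[0,0,-0.6,0,0,0,1],[0,0,-1,0,0,0,1],[0,0,-1,0,0,0,1]]'; python3 - <<'E'
from h import *
import cv2
m=camera_model("wrist");a=capture("wrist")[:,:,::-1]; b=capture("side")[:,:,::-1]
for n in("wrist","side"):
  for d in outline_of(n,"coil")[:2]:
    ys,xs=np.nonzero(d["pixels"]);print(n,d["conf"],d["xy"],xs.min(),xs.max(),ys.min(),ys.max())
cv2.imwrite("pics/p.png",np.vstack([a[:,60:600][:300],b[100:400,40:580]]))
print(proj("wrist",[476,397.5,106],m),proj("side",[476,397.5,106]))
E
```

```text
time_s: 25.08
eef_pos: [475.8, 397.8, 85.6]
tcp_rot: [2.252, 2.191, 0.0]
ft_force: [0.7, 0.2, 0.0]
finger_gap: 85.2
grasp_force: 0.0
time_s: 25.7
eef_pos: [477.7, 399.1, 171.2]
tcp_rot: [2.251, 2.19, 0.015]
ft_force: [0.1, -0.0, 0.0]
finger_gap: 85.3
grasp_force: 0.0
wrist 0.71 [318.1, 201.9] 263 376 135 256
side 0.72 [277.3, 365.2] 254 296 338 391
[[322.27708187 221.04178696]] [[273.51094957 351.08977193]]
```

View pics/p.png

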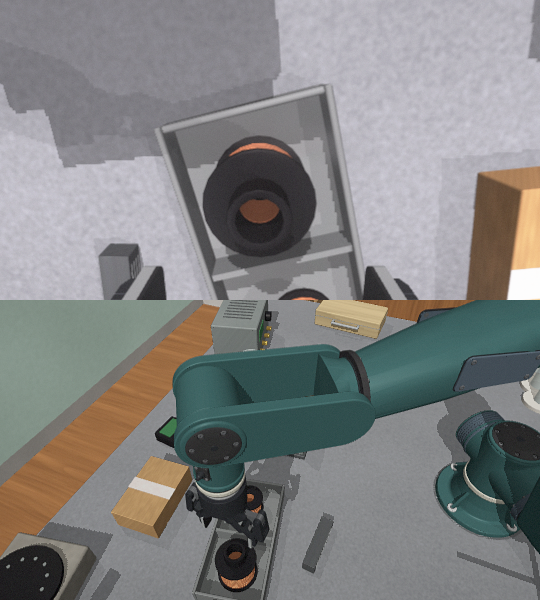

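The coil stands upright, collar on top, in the empty compartment. Back to the lock.

```bash
python3 -m creep '[[-0.1,0.01,-0.15,0,0,0,1],[-0.3,0.03,-0.25,0,0,0,1],[-0.65,0.07,-0.25,0,0,0,1],[-1,0.12,-0.25,0,0,0,1]]' >/dev/null; python3 -m creep '[[-0.4,0.04,0,0,0,0,1],[-0.8,0.09,0,0,0,0,1],[-1,0.12,0,0,0,0,1]]' >/dev/null; python3 -m creep '[[-0.4,0.04,0,0,0,0,1],[-0.8,0.09,0,0,0,0,1],[-1,0.12,0,0,0,0,1]]' >/dev/null; python3 -m creep '[[-0.4,0.04,0,0,0,0,1],[-0.8,0.09,0,0,0,0,1],[-1,0.12,0,0,0,0,1]]' >/dev/null; python3 -m creep '[[-0.4,0.04,0,0,0,0,1],[-0.8,0.09,0,0,0,0,1],[-1,0.12,0,0,0,0,1]]' >/dev/null; python3 -m creep '[[-0.4,0.04,0,0,0,0,1],[-0.8,0.09,0,0,0,0,1],[-1,0.12,0,0,0,0,1]]' >/dev/null; python3 -m creep '[[-0.4,0.04,0,0,0,0,1],[-0.8,0.09,0,0,0,0,1],[-1,0.12,0,0,0,0,1]]' >/dev/null; python3 -m creep '[[-0.3,0.06,0,0,0,0,1],[-0.56,0.12,0,0,0,0,1],[-0.56,0.12,0,0,0,0,1],[-0.56,0.12,0,0,0,0,1]]'
python3 - <<'E'
from h import *
m=camera_model("wrist");capture("wrist")
d=outline_of("wrist","lock_grip")[0];ys,xs=np.nonzero(d["pixels"]);print(d["conf"],xs.min(),xs.max(),ys.min(),ys.max(),proj("wrist",[535,-209,135.5],m))
E
```

```text
time_s: 29.15
eef_pos: [535.9, -208.5, 185.6]
tcp_rot: [-2.251, -2.19, -0.001]
ft_force: [-0.0, 0.6, -0.1]
finger_gap: 85.5
grasp_force: 0.0
0.97 294 354 155 275 [[324.27168698 228.27655245]]
```

```bash
python3 -m creep '[[0,0,0.3,0,0,0,1],[0,0,0.6,0,0,0,1],[0,0,0.9,0,0,0,1],[0,0,0.9,0,0,0,0.6],[0,0,0.9,0,0,0,0],[0,0,0.9,0,0,0,0],[0,0,0.9,0,0,0,0]]' 30; python3 -m creep '[[-0.1,0,0,0,0,0,0],[-0.2,0,0,0,0,0,0],[-0.3,0,0,0,0,0,0],[-0.4,0,0,0,0,0,0],[-0.5,0,0,0,0,0,0],[-0.55,0,0,0,0,0,0],[-0.55,0,0,0,0,0,0]]'; python3 -m creep '[[-0.03,0,0,0,0,0,0],[-0.06,0,0,0,0,0,0],[-0.06,0,0,0,0,0,0]]'; python3 -m creep '[[-0.03,0,0,0,0,0,0],[-0.06,0,0,0,0,0,0],[-0.06,0,0,0,0,0,0]]'
```

```text
time_s: 30.12
eef_pos: [535.6, -209.1, 115.8]
tcp_rot: [2.251, 2.19, -0.0]
ft_force: [-5.1, 0.8, 7.4]
finger_gap: 35.4
grasp_force: 32.4
time_s: 31.0
eef_pos: [534.2, -253.7, 115.8]
tcp_rot: [2.252, 2.189, -0.001]
ft_force: [-4.9, 1.5, 5.1]
finger_gap: 35.3
grasp_force: 32.4
time_s: 31.38
eef_pos: [534.0, -258.1, 115.8]
tcp_rot: [2.252, 2.19, -0.001]
ft_force: [-5.4, 0.0, 6.6]
finger_gap: 35.4
grasp_force: 32.4
time_s: 31.75
eef_pos: [534.0, -258.3, 115.8]
tcp_rot: [-2.246, -2.187, -0.008]
ft_force: [-6.3, 11.8, 9.4]
finger_gap: 35.6
grasp_force: 32.8
```

```bash
python3 -m creep '[[-0.03,0,0,0,0,0,0],[-0.06,0,0,0,0,0,0],[-0.06,0,0,0,0,0,0]]'; python3 -m creep '[[0.05,0,0,0,0,0,0],[0.1,0,0,0,0,0,0],[0.1,0,0,0,0,0,0.5],[0.1,0,0,0,0,0,1],[0.1,0,0,0,0,0,1],[0.1,0,-0.4,0,0,0,1],[0.1,0,-0.9,0,0,0,1],[0.1,0,-0.9,0,0,0,1]]'; python3 -m creep '[[0.2,0,-0.2,0,0,0,1],[0.5,0,-0.5,0,0,0,1],[0.5,0,-0.5,0,0,0,1],[0.5,0,-0.5,0,0,0,1]]'; python3 - <<'E'
from h import *
m=camera_model("wrist");capture("wrist")
d=outline_of("wrist","lock_grip")[0];ys,xs=np.nonzero(d["pixels"]);print(d["conf"],xs.min(),xs.max(),ys.min(),ys.max())
print(proj("wrist",world((532,-288.4,-.026),[[-18,16,135.5],[18,16,135.5],[0,-23,99.5],[0,-28,99.5],[0,-18,99.5]]),m).round())
E
```

```text
time_s: 32.12
eef_pos: [534.0, -258.7, 115.6]
tcp_rot: [-2.239, -2.185, -0.016]
ft_force: [-6.9, 22.6, 12.3]
finger_gap: 35.4
grasp_force: 33.3
time_s: 33.12
eef_pos: [536.6, -260.7, 190.4]
tcp_rot: [2.246, 2.184, 0.004]
ft_force: [-0.3, -0.1, -0.0]
finger_gap: 85.3
grasp_force: 0.0
time_s: 33.62
eef_pos: [535.2, -218.9, 224.6]
tcp_rot: [-2.25, -2.19, 0.001]
ft_force: [-0.6, -0.1, -0.5]
finger_gap: 85.6
grasp_force: 0.0
0.9 300 349 183 291
[[300. 272.]
 [348. 272.]
 [324. 290.]
 [324. 294.]
 [324. 285.]]
```

```bash
python3 -c "
from cell import *
print(sign_off())"
```

```text
the job is handed in; nothing more can be done
None
```

I handed the job in at about 34 s: the rheostat contact is against the stop beside its terminals, the coil stands upright with its collar on top in the empty tray compartment, and the transport lock is fully home again. I felt both end stops as a force rise, and the last camera checks showed the coil and lock in place; the judge's result was not shown.

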